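Tip the patterned tiles face up for glazing

TASK

Three fired clay tiles stand on edge on the cork-faced board. With the fingertips, push over the two that carry a raised pattern, the square star tile and the narrow border tile, so that each tips backward about its foot and lies flat on the board with its pattern facing up. Push gently and do not pinch, lift or shove any tile along; leave the plain tile standing and everything else where it is.

Things in the scene. Friction and masses are not known exactly. Their poses are not given: they have to be found in the camera images.
- board: The fixed glazing board, plywood faced with cork, 320 (x) x 860 (y) x 12 mm thick, lying on the table; its top is 12 mm above the table. Origin: centre of its underside. The three tiles stand on it some 270 mm apart in a row along its y, in any order, each turned any way.
- star_tile: Square tile of pale fired clay, 90 wide x 90 high x 18 mm thick, about 0.3 kg, standing free on edge; an eight-pointed star stands out 10 mm from one face, 16 to 68 mm above its foot; its other face is flat. Origin: centre of its underside. Standing, z points up, y across its width, x out of the patterned face. Lying as wanted, x points up, origin 9 mm above the board.
- star_tile_foot (a point): Middle of the star tile's lower edge on its plain back face, 9 mm from the origin along -x: the edge about which it tips.
- border_tile: Narrow tile, same clay, 54 wide x 110 high x 18 mm thick, about 0.2 kg, standing free on end; two raised diamonds stand out 10 mm from one face, 12 to 88 mm above its foot; its other face is flat. Origin: centre of its underside. Standing, z points up, y across its width, x out of the patterned face. Lying as wanted, x points up, origin 9 mm above the board.
- border_tile_foot (a point): Middle of the border tile's lower edge on its plain back face, 9 mm from the origin along -x: the edge about which it tips.
- blank_tile: Plain tile of the same clay, 90 wide x 90 high x 18 mm thick, flat on both faces, standing on edge; it is to stay standing. Origin: centre of its underside. Standing, z points up, y across its width, x square to its faces.
- frame_cutter: Small square white plastic cutter frame, 44 x 44 x 25 mm high, open in the middle, on the board; origin at the centre of its underside. Leave alone.
- glaze_jar: Small blue closed jar, 44 mm across, 60 mm high, on the board; origin at the centre of its underside. Leave alone.
- test_cup: Small clay cup, 48 mm across, 45 mm high, on the board; origin at the centre of its underside. Leave alone.
- stamp: Turned wooden hand stamp, 38 mm across its foot, 60 mm high, standing on the board; origin at the centre of its underside. Leave alone.
Things that resemble listed ones, but are neither listed nor needed, are in the scene too. Leave any orange or purple look-alike of the border_tile alone.

How it is judged:
By the outcome, as a careful person would: the job done as asked, in the order asked, and still so for the second after the job is handed in, with the robot touching nothing.
It also fails if it takes over 45 s, if anything falls off the work surface, if the arm or the gripper's body presses on something with over 40 N, if the wrist force passes 120 N, or if a joint passes its speed limit or range.

ROBOT

A 6-joint arm with a two-finger parallel gripper is mounted at the origin on the work surface. World frame = base frame: x ahead of the robot, y to its left, z up, the work surface at z = 0. Lengths are in m, angles in rad, forces in N, time in s.
With the tool pointing down it reaches from about 0.425 to 0.95 m from the base axis. Payload 3.5 kg.
Tool frame: the origin (TCP) lies between the finger pads; the fingertips stand 19 mm ahead of it and the grasp point (between the pads) is the TCP; z points along the fingers, y is the line along which they close (so a half turn about z gives the same grasp; the last joint's range is limited). The gripper opens to 85 mm and grips with 20 to 120 N. Pads are 22 mm wide; open, the fingers measure 114 mm over their backs; the gripper's body (76 mm by 85 mm) begins 54 mm behind the grasp point. The pads swing forward as they close: fully open they stand 13 mm farther back than shut.
Start: joints at [1.06, 0.286, 1.577, -0, 1.279, -0.15], TCP at [0.238, 0.632, 0.25] pointing down, gripper open.
Joint ranges: [-2.77, 2.77], [-0.9, 2.22], [0.21, 2.48], [-1.53, 4.67], [0.24, 2.81], [-2.84, 2.84]. Speed limits (rad/s): [2.79, 2.79, 3.14, 3.14, 3.14, 3.14].

INTERFACE

Orientations are given as a unit quaternion [x, y, z, w].
In Python, from plant import monitor, eyes, ctrl gives the robot as it stands.
- The arm moves only by the shell command python3 -m handwheel 'ROWS' [FORCE]. ROWS is JSON, a list of rows, each a list of 7 numbers: the shift along the tool's x, y, z in units of 40 cm (1.0 is 40 cm), then the turn, a rotation vector about the tool's x, y, z in units of pi rad (1.0 is pi rad), then the opening, from -1 (shut) to 1 (fully open). A call has 1 to 12 rows; each row is the pose to reach, as a shift and turn from the pose commanded when the call began, along the tool's axes at that moment, turning the shorter way round; what a row does not reach only later rows make up. A row lasts 1/8 s, in which the tool goes at most 62.5 mm and 10.7 degrees, less where a joint would pass 70% of its speed; a pose out of reach is approached as far as the arm can. A call with a number of a shift or a turn outside -1 to 1 is refused whole. A call with a gripper value outside its range is refused whole. The fingers move at their own pace and stop on an object; FORCE is the grip in N (left out, the last holds). Time passes only in rows, so rows that repeat a pose let the fingers close. It gives the time, the measured TCP pose, the force, the opening and the grip force at its end, in the units of the state.
- monitor.get_state(): the state, without advancing time (a new reading comes with each control period).
- eyes.read_camera(name): name is "scene" or "top"; returns the picture (400x640x3 uint8, red, green, blue); there is no depth.
- eyes.camera_params(name): a dict with "K" (3x3 intrinsics, pixels), "k1" (the pictures are not rectified: a ray, as slopes to the right and down, at radius r is drawn at 1 + k1 r^2 times it, then the intrinsics apply), "R" (3x3) and "t" (3): a world point X has camera coordinates R X + t. Camera axes: x right, y down, z forward; pixel columns grow to the right and rows downward; lengths in m; the calibration is good to about 2 mm. A picture is of the moment at which its call begins. camera_params takes no time and is no camera call.
- ctrl.sign_off(): hands the job in; it is judged then, once.
The state is a dict: "time": time; "qpos": joint angles; "dq": joint speeds; "joint_efforts": joint torques, N m; "eef_pos": TCP position; "tcp_rot": TCP orientation; "contact_force": force on the tool from outside, world axes, zero at the start; "wrist_torque": the same for the moment, N m; "opening": opening from 0.0 (shut) to 1.0 (fully open); "finger_force": force on a finger pad.
Only numpy, scipy, OpenCV 4.12 (cv2) and the standard library are available. Lean on these libraries where they do the work, as an engineer would, in place of code of your own. Each camera call takes 0.05 s, during which the arm holds its last target. There are 200 camera calls.

## Working session

There is one attempt and no reset: what is moved stays moved. The work goes in short steps, Python scripts to look and compute and a shell command to move; the robot and the scene stay as the last step left them, time stands still between calls to the robot, and variables do not carry over. Pictures are saved under pics/ and viewed, at most 10 in all, crops included, and the job is handed in when it is done.

```bash
mkdir -p pics; cat > h.py <<'E'
import numpy as np,cv2
from plant import monitor,eyes,ctrl
def shot(n,f):
    im=eyes.read_camera(n); cv2.imwrite('pics/'+f,im[:,:,::-1]); return im
def ray(n,u,v):
    p=eyes.camera_params(n);K=np.array(p['K']);R=np.array(p['R']);t=np.array(p['t'])
    d=cv2.undistortPoints(np.array([[[u,v]]],float),K,np.array([p['k1'],0,0,0,0]))[0,0] 
    return -R.T@t, R.T@np.array([d[0],d[1],1])
def onz(n,u,v,z):
    o,d=ray(n,u,v); return o+d*(z-o[2])/d[2]
E
python3 - <<'E'
from h import *
for n in('scene','top'):
    shot(n,n+'0.png'); p=eyes.camera_params(n); print(n,p['k1'],np.array(p['K']).round(1).tolist(),(-np.array(p['R']).T@p['t']).round(3),np.array(p['R']).round(2).tolist())
print(monitor.get_state())
E
```

```text
scene -0.08067538287335978 [[368.7, 0.0, 316.6], [0.0, 368.7, 200.4], [0.0, 0.0, 1.0]] [ 1.123 -0.682  0.615] [[0.67, 0.74, -0.01], [0.41, -0.37, -0.83], [-0.62, 0.55, -0.55]]
top 0.013887774860610443 [[399.1, 0.0, 315.4], [0.0, 399.1, 210.8], [0.0, 0.0, 1.0]] [ 0.364 -0.066  1.019] [[0.01, -1.0, 0.0], [-0.99, -0.01, -0.15], [0.15, -0.0, -0.99]]
{'time': 0.1, 'qpos': array([ 1.05998642e+00,  2.87115645e-01,  1.57803325e+00, -2.67133880e-06,
        1.27864338e+00, -1.49992355e-01]), 'dq': array([-0.00104235, -0.00252603, -0.00311601, -0.00228392, -0.00074015,
        0.0014773 ]), 'joint_efforts': array([ 1.90793900e-03, -4.07293046e+01, -2.93701011e+01, -6.89654166e-05,
        3.41591978e-03,  4.31671978e-06]), 'eef_pos': array([0.23799067, 0.63105019, 0.24905833]), 'tcp_rot': array([ 1.79431241e-01,  9.83769902e-01, -1.04074066e-03, -3.55594310e-04]), 'contact_force': array([ 0.5119151 , -0.0216861 ,  1.18343358]), 'wrist_torque': array([0.01605336, 0.02280279, 0.01709424]), 'finger_force': 0.0, 'opening': 0.9985168169298972}
```

View pics/scene0.png

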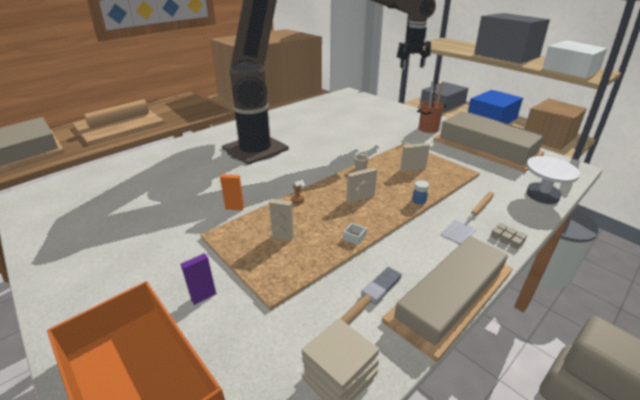

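View pics/top0.png

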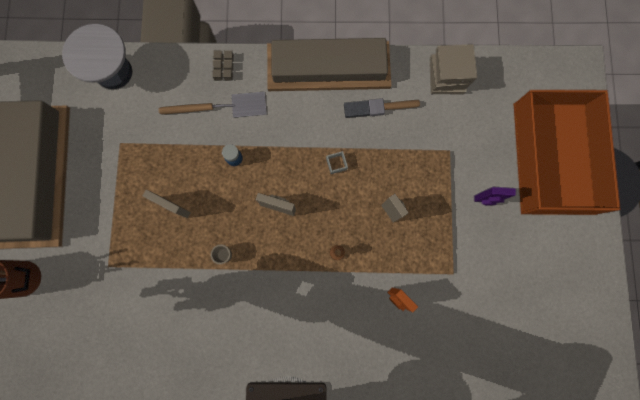

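Scene: tiles on the board at (281,220), (361,186) and (415,156); orange (232,192) and purple (199,279) look-alikes off the board. Top: tiles at (397,208), (276,204) and (166,204), respectively. I'll enlarge them.

```bash
python3 - <<'E'
import cv2,numpy as np
a=cv2.imread('pics/scene0.png');b=cv2.imread('pics/top0.png')
def c(i,x,y): return cv2.resize(i[y-30:y+30,x-32:x+32],(266,250),interpolation=cv2.INTER_CUBIC)
m=np.vstack([np.hstack([c(a,281,220),c(a,361,186),c(a,415,160)]),np.hstack([c(b,397,208),c(b,276,204),c(b,166,204)])])
m=cv2.convertScaleAbs(m,alpha=1.4); cv2.imwrite('pics/crop.png',m)
E
```

```text
(no output)
```

View pics/crop.png

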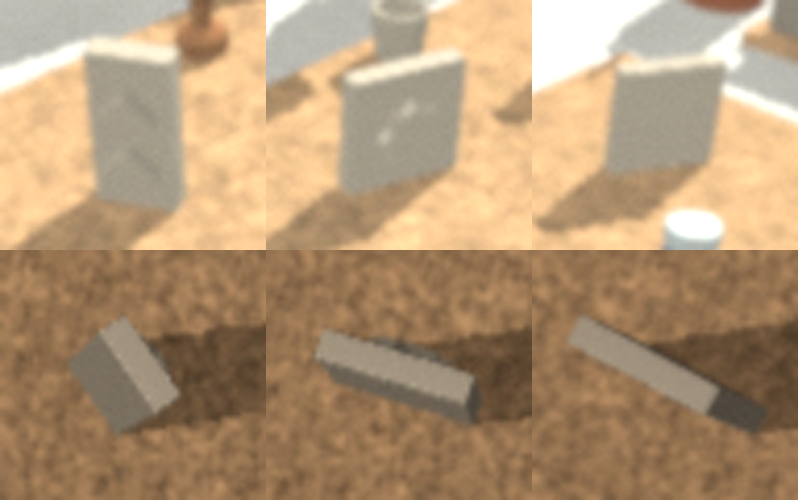

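Crop: the left tile is tall and narrow, with diamond shadows on the face seen from the scene camera, so it's the border tile. The middle one has star relief on the face towards the scene camera, and the top view shows bumps on its upper side, so it's the star tile. The far one is flat on the visible face, so it's the blank. Next I'll measure the top faces.

```bash
cat > meas.py <<'E'
from h import *
im=cv2.imread('pics/top0.png')
hsv=cv2.cvtColor(im,cv2.COLOR_BGR2HSV)
for nm,(x,y),z in(('border',(397,208),.122),('star',(276,204),.102),('blank',(166,204),.102)):
    c=im[y-28:y+28,x-34:x+34].astype(int); s=hsv[y-28:y+28,x-34:x+34,1]; v=hsv[y-28:y+28,x-34:x+34,2]
    low=s<85
    vt=cv2.threshold(v[low].reshape(-1,1),0,255,cv2.THRESH_OTSU)[0]
    m=(low&(v>vt)).astype(np.uint8)
    m=cv2.morphologyEx(m,cv2.MORPH_OPEN,np.ones((2,2)))
    n,l,st,_=cv2.connectedComponentsWithStats(m); k=1+st[1:,4].argmax()
    cnt=cv2.findContours((l==k).astype(np.uint8),cv2.RETR_EXTERNAL,cv2.CHAIN_APPROX_NONE)[0][0]
    w=np.array([onz('top',p[0][0]+x-34,p[0][1]+y-28,z)[:2] for p in cnt],np.float32)
    r=cv2.minAreaRect(w*1000); b=cv2.boxPoints(r)
    e=max((b[1]-b[0],b[2]-b[1]),key=np.linalg.norm); yaw=np.arctan2(e[1],e[0])
    nrm=np.array([-e[1],e[0]])/np.linalg.norm(e); nrm*=np.sign(nrm@[1.12-r[0][0]/1e3,-.68-r[0][1]/1e3])
    print(nm,'thr',vt,'area',st[k,4],'c',np.round(r[0],1),'size',np.round(r[1],1),'n',nrm.round(3),'yaw n',np.degrees(np.arctan2(nrm[1],nrm[0])).round(1),'r',np.hypot(*r[0]))
    t=np.array(r[0])-nrm*9; print('  lies to',(t-nrm*(z-.012)*1000).round(1))
for nm,u,v in(('stamp',341,252),('cup',221,254),('jar',232,152),('cutter',337,162)): print(nm,onz('top',u,v,.05).round(3))
E
python3 meas.py
```

```text
border thr 100.0 area 174 c [ 508.9 -258.9] size [52.1 17.5] n [ 0.555 -0.832] yaw n -56.3 r 570.9686050720496
  lies to [ 442.8 -160. ]
star thr 95.0 area 282 c [517.8  25. ] size [88.1 17.5] n [ 0.955 -0.298] yaw n -17.3 r 518.454687900687
  lies to [423.3  54.5]
blank thr 84.0 area 293 c [517. 290.] size [88.8 18. ] n [ 0.889 -0.458] yaw n -27.2 r 592.8208752948967
  lies to [429.  335.3]
stamp [ 0.406 -0.131  0.05 ]
cup [0.4   0.158 0.05 ]
jar [0.654 0.141 0.05 ]
cutter [ 0.63  -0.122  0.05 ]
```

Measured top faces match the given sizes (88×17.5, 52×17.5, 89×18 mm), and each falling area clears the stamp and the cup. Star first.

```bash
cat > go.py <<'E'
from h import *; import sys
from scipy.spatial.transform import Rotation as Ro
def go(p,yaw_y):
    s=monitor.get_state(); R=Ro.from_quat(s['tcp_rot'])
    y=np.array([np.cos(yaw_y),np.sin(yaw_y),0]); z=np.array([0,0,-1.]); x=np.cross(y,z)
    T=Ro.from_matrix(np.c_[x,y,z])
    print('t',s['time'],'F',np.round(s['contact_force'],1),'pos',s['eef_pos'].round(4))
    print('shift',(R.inv().apply(np.array(p)-s['eef_pos'])/.4).round(4),'turn',((R.inv()*T).as_rotvec()/np.pi).round(4))
a=[float(v) for v in sys.argv[1:]]; go(a[:3],np.radians(a[3]))
E
python3 go.py .5641 .0105 .20 -17.3
```

```text
t 0.1 F [ 0.5 -0.   1.2] pos [0.238  0.6311 0.2491]
shift [-1.3105 -1.1634  0.1247] turn [-6.000e-04  4.000e-04  4.813e-01]
```

```bash
python3 -m handwheel '[[-0.65,-0.58,0,0,0,0.24,-1],[-0.65,-0.58,0,0,0,0.24,-1],[-0.65,-0.58,0,0,0,0.24,-1],[-0.65,-0.58,0,0,0,0.24,-1],[-0.65,-0.58,0,0,0,0.24,-1],[-0.65,-0.58,0,0,0,0.24,-1],[-0.65,-0.58,0,0,0,0.24,-1],[-0.65,-0.58,0,0,0,0.24,-1]]' 20; python3 go.py .5641 .0105 .20 -17.3
```

```text
time: 1.1
eef_pos: [0.3993, 0.323, 0.2501]
tcp_rot: [0.529, 0.849, -0.0, -0.0]
contact_force: [0.2, 0.6, -0.4]
opening: -0.003
finger_force: 0.0
t 1.1 F [ 0.2  0.6 -0.4] pos [0.3993 0.323  0.2501]
shift [-0.8829  0.0261  0.1247] turn [-2.000e-04 -1.000e-04  2.412e-01]
```

```bash
python3 -m handwheel '[[-0.15,0,0,0,0,0.05,-1],[-0.3,0.01,0,0,0,0.1,-1],[-0.45,0.01,0,0,0,0.15,-1],[-0.6,0.02,0.03,0,0,0.2,-1],[-0.75,0.026,0.06,0,0,0.241,-1],[-0.883,0.026,0.12,0,0,0.241,-1],[-0.883,0.026,0.125,0,0,0.241,-1],[-0.883,0.026,0.125,0,0,0.241,-1],[-0.883,0.026,0.125,0,0,0.241,-1]]'; python3 go.py .5641 .0105 .112 -17.3
```

```text
time: 2.22
eef_pos: [0.5645, 0.0119, 0.2011]
tcp_rot: [0.804, 0.594, 0.0, 0.0]
contact_force: [0.3, 0.6, -0.7]
opening: -0.001
finger_force: 0.0
t 2.225 F [ 0.3  0.6 -0.7] pos [0.5645 0.0119 0.2011]
shift [-3.800e-03 -1.000e-04  2.226e-01] turn [ 0.0003 -0.0001  0.0011]
```

```bash
python3 -m handwheel '[[-0.004,0,0.11,0,0,0.001,-1],[-0.004,0,0.2,0,0,0.001,-1],[-0.004,0,0.222,0,0,0.001,-1],[-0.004,0,0.222,0,0,0.001,-1]]'; python3 - <<'E'
from h import *
a=shot('scene','s1.png');b=shot('top','t1.png')
f=lambda i,x,y:cv2.resize(i[y-50:y+50,x-65:x+65,::-1],(780//2,300),interpolation=cv2.INTER_CUBIC)
cv2.imwrite('pics/c1.png',cv2.convertScaleAbs(np.hstack([f(a,365,175),f(b,285,195)]),alpha=1.3))
E
```

```text
time: 2.72
eef_pos: [0.5643, 0.0094, 0.1122]
tcp_rot: [0.806, 0.592, 0.0, 0.0]
contact_force: [0.5, 0.8, 1.1]
opening: 0.001
finger_force: 0.0
```

View pics/c1.png

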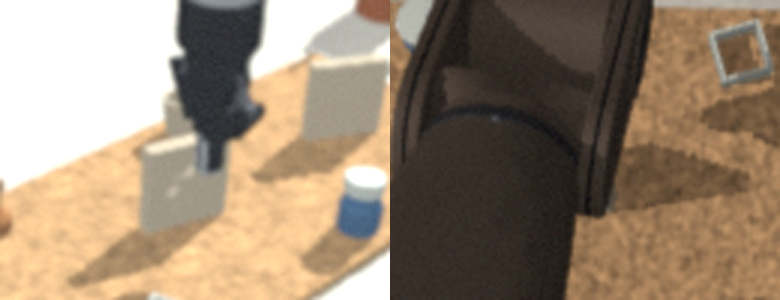

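The tip stands in front of the star tile, below its top edge. Now I'll advance slowly.

```bash
python3 -m handwheel '[[0,-0.02,0,0,0,0,-1],[0,-0.035,0,0,0,0,-1],[0,-0.045,0,0,0,0,-1],[0,-0.05,0,0,0,0,-1],[0,-0.055,0,0,0,0,-1],[0,-0.06,0,0,0,0,-1],[0,-0.065,0,0,0,0,-1],[0,-0.07,0,0,0,0,-1],[0,-0.07,0,0,0,0,-1]]'
```

```text
time: 3.95
eef_pos: [0.5374, 0.017, 0.1117]
tcp_rot: [0.806, 0.592, 0.0, 0.0]
contact_force: [0.3, -0.2, 0.5]
opening: -0.002
finger_force: 0.3
```

```bash
python3 -m handwheel '[[0,-0.005,0,0,0,0,-1],[0,-0.01,0,0,0,0,-1],[0,-0.015,0,0,0,0,-1],[0,-0.02,0,0,0,0,-1],[0,-0.025,0,0,0,0,-1],[0,-0.03,0,0,0,0,-1],[0,-0.035,0,0,0,0,-1],[0,-0.04,0,0,0,0,-1],[0,-0.04,0,0,0,0,-1]]'; python3 - <<'E'
from h import *
a=shot('scene','s2.png');b=shot('top','t2.png')
f=lambda i,x,y:cv2.resize(i[y-50:y+50,x-65:x+65,::-1],(780//2,300),interpolation=cv2.INTER_CUBIC)
cv2.imwrite('pics/c2.png',cv2.convertScaleAbs(np.hstack([f(a,355,185),f(b,275,215)]),alpha=1.3))
E
```

```text
time: 5.08
eef_pos: [0.5218, 0.0219, 0.1114]
tcp_rot: [0.806, 0.592, -0.0, -0.0]
contact_force: [1.2, 0.2, 0.3]
opening: 0.003
finger_force: 0.0
```

View pics/c2.png

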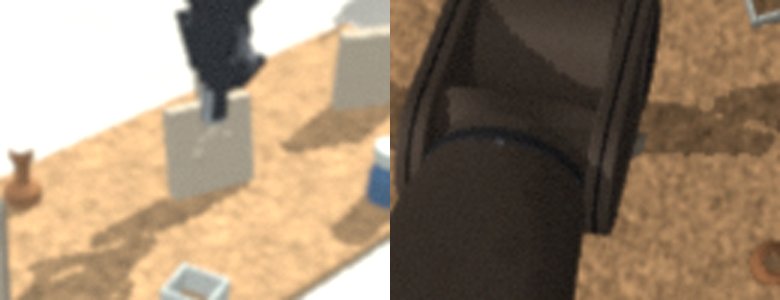

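The finger is centred near the top of the star tile, which seems to be starting to tilt. I'll continue.

```bash
python3 -m handwheel '[[0,-0.005,0,0,0,0,-1],[0,-0.01,0,0,0,0,-1],[0,-0.015,0,0,0,0,-1],[0,-0.02,0,0,0,0,-1],[0,-0.025,0,0,0,0,-1],[0,-0.03,0,0,0,0,-1],[0,-0.035,0,0,0,0,-1],[0,-0.035,0,0,0,0,-1],[0,-0.035,0,0,0,0,-1],[0,-0.035,0,0,0,0,-1]]'; python3 - <<'E'
from h import *
a=shot('scene','s3.png')
f=lambda i,x,y:cv2.resize(i[y-50:y+50,x-65:x+65,::-1],(780//2,300),interpolation=cv2.INTER_CUBIC)
cv2.imwrite('pics/c3.png',cv2.convertScaleAbs(f(a,350,185),alpha=1.3))
E
```

```text
time: 6.42
eef_pos: [0.5087, 0.026, 0.1115]
tcp_rot: [0.806, 0.592, 0.0, 0.0]
contact_force: [0.2, -0.8, -0.6]
opening: 0.003
finger_force: 0.0
```

View pics/c3.png

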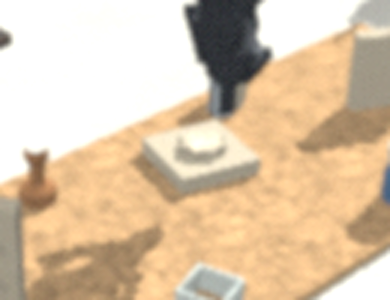

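The star tile lies flat, pattern up. Now the border tile.

```bash
python3 -m handwheel '[[0,0,-0.12,0,0,0,-1],[0,0,-0.25,0,0,0,-1],[0,0,-0.3,0,0,0,-1],[0,0,-0.3,0,0,0,-1]]'; python3 go.py .5339 -.2963 .23 -56.3
```

```text
time: 6.98
eef_pos: [0.5099, 0.0259, 0.2338]
tcp_rot: [0.806, 0.592, 0.002, 0.002]
contact_force: [-0.0, 0.6, -0.1]
opening: 0.0
finger_force: 0.0
t 6.975 F [-0.   0.6 -0.1] pos [0.5099 0.0259 0.2338]
shift [-0.7505  0.2985  0.0103] turn [ 0.0014 -0.0008  0.216 ]
```

```bash
python3 -m handwheel '[[-0.12,0.05,0.01,0,0,0.04,-1],[-0.25,0.1,0.01,0,0,0.08,-1],[-0.38,0.15,0.01,0,0,0.12,-1],[-0.5,0.2,0.01,0,0,0.16,-1],[-0.63,0.25,0.01,0,0,0.2,-1],[-0.75,0.298,0.01,0,0,0.216,-1],[-0.75,0.298,0.01,0,0,0.216,-1],[-0.75,0.298,0.01,0,0,0.216,-1]]'; python3 go.py .5339 -.2963 .13 -56.3
```

```text
time: 7.98
eef_pos: [0.5318, -0.2951, 0.2254]
tcp_rot: [0.957, 0.29, -0.001, -0.002]
contact_force: [-0.7, 0.0, -0.4]
opening: -0.002
finger_force: 0.0
t 7.975 F [-0.7  0.  -0.4] pos [ 0.5318 -0.2951  0.2254]
shift [0.0029 0.0064 0.2385] turn [-0.0012  0.0002 -0.0001]
```

```bash
python3 -m handwheel '[[0,0.006,0.1,0,0,0,-1],[0,0.006,0.2,0,0,0,-1],[0,0.006,0.24,0,0,0,-1],[0,0.006,0.24,0,0,0,-1]]'; python3 go.py .5339 -.2963 .13 -56.3; python3 - <<'E'
from h import *
a=shot('scene','s4.png')
cv2.imwrite('pics/c4.png',cv2.convertScaleAbs(cv2.resize(a[140:250,220:360,::-1],(560,440),interpolation=cv2.INTER_CUBIC),alpha=1.3))
E
```

```text
time: 8.48
eef_pos: [0.5334, -0.2964, 0.1302]
tcp_rot: [0.957, 0.29, -0.001, -0.001]
contact_force: [-0.1, -0.9, 0.2]
opening: 0.002
finger_force: 0.0
t 8.475 F [-0.1 -0.9  0.2] pos [ 0.5334 -0.2964  0.1302]
shift [0.0012 0.0007 0.0006] turn [-0.001   0.0003  0.0004]
```

View pics/c4.png

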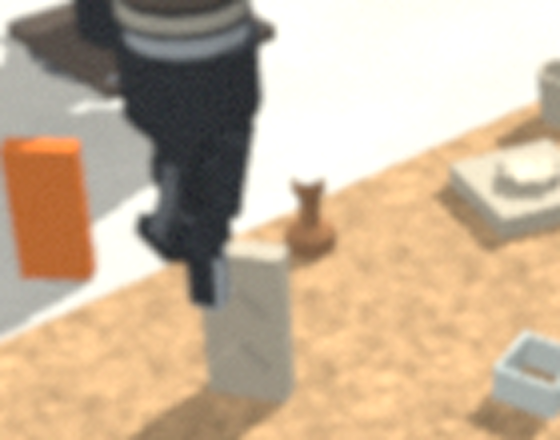

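```bash
python3 - <<'E'
from h import *
p=eyes.camera_params('scene')
X=np.array([[.5334,-.2964,.111],[.5334,-.2964,.098],[.5089,-.2589,.122],[.5139,-.2664,.012]])
u=cv2.projectPoints(X,cv2.Rodrigues(np.array(p['R']))[0],np.array(p['t']),np.array(p['K']),np.array([p['k1'],0,0,0.]))[0][:,0]
print(((u-[220,140])*4).round())
E
```

```text
[[207. 302.]
 [208. 319.]
 [232. 245.]
 [238. 395.]]
```

Prediction and picture agree on the fingertip. The tile sits about 2–4 mm further to the right, so I'll shift 2 mm along tool x and push.

```bash
python3 -m handwheel '[[0.005,-0.02,0,0,0,0,-1],[0.005,-0.03,0,0,0,0,-1],[0.005,-0.04,0,0,0,0,-1],[0.005,-0.045,0,0,0,0,-1],[0.005,-0.05,0,0,0,0,-1],[0.005,-0.055,0,0,0,0,-1],[0.005,-0.06,0,0,0,0,-1],[0.005,-0.065,0,0,0,0,-1],[0.005,-0.07,0,0,0,0,-1],[0.005,-0.075,0,0,0,0,-1],[0.005,-0.08,0,0,0,0,-1],[0.005,-0.085,0,0,0,0,-1]]' && python3 -m handwheel '[[0,-0.005,0,0,0,0,-1],[0,-0.01,0,0,0,0,-1],[0,-0.015,0,0,0,0,-1],[0,-0.02,0,0,0,0,-1],[0,-0.025,0,0,0,0,-1],[0,-0.03,0,0,0,0,-1],[0,-0.035,0,0,0,0,-1],[0,-0.04,0,0,0,0,-1],[0,-0.045,0,0,0,0,-1],[0,-0.045,0,0,0,0,-1],[0,-0.045,0,0,0,0,-1]]'; python3 - <<'E'
from h import *
a=shot('scene','s5.png')
cv2.imwrite('pics/c5.png',cv2.convertScaleAbs(cv2.resize(a[140:250,220:360,::-1],(560,440),interpolation=cv2.INTER_CUBIC),alpha=1.3))
E
```

```text
time: 10.02
eef_pos: [0.5166, -0.2684, 0.1315]
tcp_rot: [0.957, 0.29, -0.0, -0.0]
contact_force: [0.4, 0.6, -0.5]
opening: -0.001
finger_force: 0.1
time: 11.4
eef_pos: [0.5067, -0.2536, 0.1316]
tcp_rot: [0.957, 0.29, 0.0, 0.0]
contact_force: [-0.6, -0.7, 0.5]
opening: 0.002
finger_force: 0.0
```

View pics/c5.png

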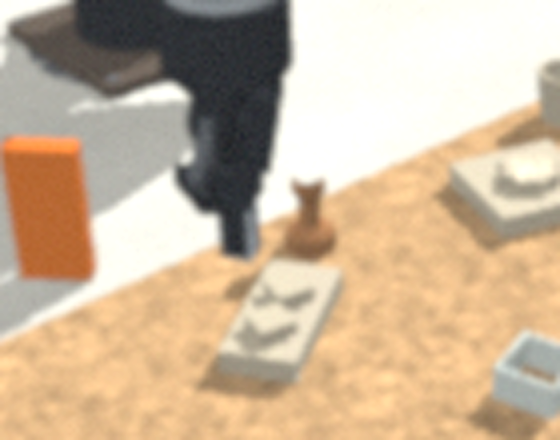

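The border tile lies flat, pattern up, clear of the stamp. I'll retreat and check everything from the top.

```bash
python3 -m handwheel '[[0,0,-0.12,0,0,0,-1],[0,0,-0.25,0,0,0,-1],[0,0,-0.35,0,0,0,-1],[-0.12,0.1,-0.35,0,0,0,-1],[-0.2,0.2,-0.35,0,0,0,-1],[-0.2,0.3,-0.35,0,0,0,-1],[-0.2,0.3,-0.35,0,0,0,-1],[-0.2,0.3,-0.35,0,0,0,-1]]'; python3 - <<'E'
from h import *
shot('top','t6.png')
E
```

```text
time: 12.45
eef_pos: [0.5065, -0.3973, 0.271]
tcp_rot: [0.957, 0.29, -0.0, -0.001]
contact_force: [-0.0, 0.1, 0.1]
opening: 0.001
finger_force: 0.0
```

View pics/t6.png

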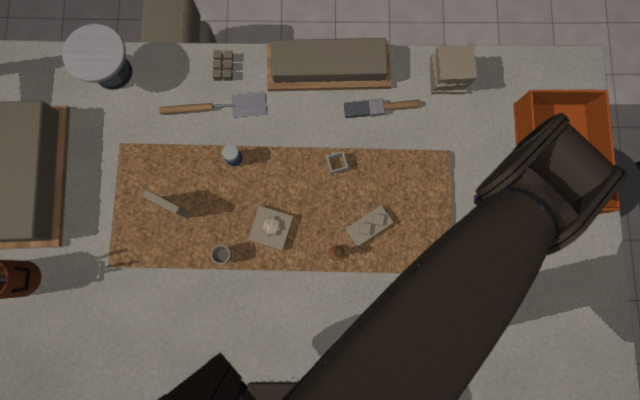

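Top view: star (271,228) and border (370,226) lie flat with their patterns up. The blank (166,204) is still standing, and the jar, cup, stamp and cutter are where they were.

```bash
python3 -c "
from plant import ctrl; print(ctrl.sign_off())"
```

```text
the job is handed in; nothing more can be done
None
```

I tipped the star tile and then the border tile flat on the board with their patterns up, left the blank tile standing and the other items where they were, and handed the job in at about 12.5 s.

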